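# Set and hold a drilling angle with a pendulum gauge on a rough stud

### The arm

A 7-joint arm with a two-finger parallel gripper is mounted at the origin on a cart in front of the work surface, level with it; the furniture and walls round the work are solid. World frame = base frame: x ahead of the robot, y to its left, z up, the work surface at z = 0. Lengths are in m, angles in rad, forces in N, time in s.
With the tool pointing down it reaches from about 0.425 to 0.925 m from the base axis. Payload 6.8 kg.
Tool frame: the origin (TCP) lies between the finger pads; the fingertips stand 22 mm ahead of it and the grasp point (between the pads) lies 3 mm ahead of it; z points along the fingers, y is the line along which they close (so a half turn about z gives the same grasp; the last joint's range is limited). The gripper opens to 85 mm and grips with 20 to 120 N. Pads are 22 mm wide; open, the fingers measure 114 mm over their backs; the gripper's body (76 mm by 85 mm) begins 54 mm behind the grasp point. The pads swing forward as they close: fully open they stand 13 mm farther back than shut.
Start: joints at [1.062, 0.477, 0.022, 1.555, -0.011, 1.109, -0.083], TCP at [0.263, -0.622, 0.216] pointing down, gripper open.
Joint ranges: [-2.96, 2.96], [-0.34, 2.1], [-1.41, 1.46], [0.24, 2.44], [-1.37, 4.51], [0.17, 1.92], [-2.96, 2.96]. Speed limits (rad/s): [2.39, 2.39, 3.14, 3.14, 3.14, 3.14, 3.14].

### API

Orientations are given as a unit quaternion [w, x, y, z].
In Python, from station import bot gives the robot as it stands.
- The arm moves only by the tool servo_tool, never from a script. Its argument "motion" is a list that holds one entry, the list of rows, each a list of 5 numbers: the opening, from 0 (shut) to 1 (fully open), then the shift along the world's x, y, z each as a share of 0.04 m, from -1 to 1, then the turn about the world's z as a share of 0.12 rad, from -1 to 1. A call has 1 to 20 rows; each row shifts and turns the commanded pose from where the row before left it; what a row does not reach is not made up. A row lasts 1/10 s, in which the tool goes at most 50 mm and 8.59 degrees, less where a joint would pass 70% of its speed; a pose out of reach is approached as far as the arm can. A call with a number of a shift or a turn outside -1 to 1 is refused whole. A call with a gripper value outside its range is refused whole. The fingers move at their own pace and stop on an object; "newtons" is the grip in N (left out, the last holds). Time passes only in rows, so rows that do not move let the fingers close. It gives the time, the measured TCP pose, the force, the opening and the grip force at its end, in the units of the state.
- bot.get_obs(): the state, without advancing time (a new reading comes with each control period).
- bot.read_camera(name): name is "scene" or "side" or "wrist"; returns (picture, depth): 400x640x3 uint8, red, green, blue; 400x640 float32, m along the optical axis (not along the pixel's ray), 0 where there is no reading.
- bot.get_calibration(name): a dict with "fovy" (degrees; the focal length in pixels is half the picture's height over the tangent of half this angle, whatever the lens; pixels are square), "cx", "cy" (the principal point, pixels), "view" (4x4, takes a point from world to camera coordinates). Camera axes: x right, y down, z forward; pixel columns grow to the right and rows downward; lengths in m; the calibration is good to about 2 mm. A picture is of the moment at which its call begins: read the wrist's pose just before it. get_calibration takes no time and is no camera call; for the wrist camera it gives the pose at the moment of the call.
- bot.hand_in(): hands the job in; it is judged then, once.
The state is a dict: "t": time; "q": joint angles; "joint_vel": joint speeds; "joint_torque": joint torques, N m; "eef_pos": TCP position; "tool_rot": TCP orientation; "contact_force": force on the tool from outside, world axes, zero at the start; "torque": the same for the moment, N m; "gripper_width": opening from 0.0 (shut) to 1.0 (fully open); "grasp_force": force on a finger pad.
Only numpy, scipy, OpenCV 4.12 (cv2) and the standard library are available. Lean on these libraries where they do the work, as an engineer would, in place of code of your own. Each camera call takes 0.05 s, during which the arm holds its last target. There are 200 camera calls.

### The job

While the angle gauge still stands in its wooden rest, turn the knurled sleeve on its top until the setting mark on the dial clicks in at 20. Then lift the gauge by its neck, lay the middle of its base on the crest of the rough stud, in line with the stud, and rock it until the swinging pointer settles on the mark. Finish while still holding it there, bearing gently on the crest, so that a workmate can sight his drill along it; do not let go, and leave the stud and the things lying about where they are.

Things in the scene. Friction and masses are not known exactly. Their poses are not given: they have to be found in the camera images.
- gauge: pendulum angle gauge, grey, 0.5 kg, 160 mm tall; origin at the centre of the underside of its steel base bar (36 mm along x, 130 along y, 14 high); z up, -x is the dial side, which faces the robot. Above the base a round case (106 mm across, 26 mm thick, centre 64 mm up), then the neck, then the sleeve. Reads 0 upright
- gauge_neck (a point): where to hold the gauge to lift it: 122 mm above its underside, centre of its plain rectangular neck, 36 mm thick along the gauge's x (grip across this) and 44 mm along y, which runs from 106 to 138 mm up; the sleeve stands on it
- sleeve_top (a point): centre of the top of the sleeve: a steel knurled drum on a vertical axis, 30 mm across and 20 mm high (139 to 160 mm above the gauge's underside), the neck's flat top is right below it; fingers can grip it only by its 20 mm
- sleeve (a joint): angle of the sleeve in rad, clockwise from above positive, 0 to 2.513; clicks every 0.419 rad (24 degrees), each click moving the mark 5 degrees: 0 is setting 0, 1.676 is setting 20. It takes about 0.03 N m and springs to the nearest click when let go
- mark_tip (a point): tip of the dark steel setting mark on the dial, 33 mm from the dial's centre; geared to the sleeve; its z axis runs along the mark's arm
- pointer (a joint): reading of the freely swinging black pointer, rad, relative to the case; 0.349 is 20 degrees. Dial numbered 0, 10, 20, 30, a line every 5 degrees, 0 at the bottom, growing to the right as the robot sees it (gauge's -y). Tipping the gauge's top towards its own -y (+ turn about its x) raises the reading by the angle tipped. Damped pendulum, period 0.3 s, settles within 1 s
- pointer_tip (a point): tip of the pointer, 32 mm from the dial's centre; its z axis runs along the pointer
- gauge_foot (a point): centre of the underside of the gauge's base bar, where it is to bear on the crest
- gauge_rest: low wooden rest, 82 x 184 x 19 mm, fixed; the gauge's base stands in its groove, which is 41 x 135 mm and 11 mm deep, floor 8 mm above the bench; origin under its centre; long axis y
- stud: rough offcut of a timber stud, 60 mm wide (x), 180 mm long (y, from -95 to +85 mm), loose, 0.6 kg; its top rises to a rounded crest across its width and falls at 8 degrees to its +y end and at 27 degrees to its -y end; origin on its underside below the crest
- stud_crest (a point): highest point of the stud's crest (72 mm above the bench, rounded with 20 mm radius along y), at the middle of its width
- driver: orange cordless driver lying about, 249 mm long, origin under its middle
- tape: pocket tape measure lying about, 64 x 70 x 36 mm
- square: small try square lying about, 100 x 148 mm
- bit_a: drill bit lying about, 6 x 80 mm
- bit_b: drill bit lying about, 6 x 90 mm
- small_offcut: small wood offcut lying about, 70 x 110 x 34 mm
- screwdriver: screwdriver lying about, 145 mm long
- oil: small dropper bottle standing about, 86 mm tall

How it is judged:
By the outcome, as a careful person would: the job done as asked, in the order asked, and still so for the second after the job is handed in, while the arm keeps its last pose, push and grip.
It also fails if it takes over 61 s, if anything falls off the work surface, if the arm or the gripper's body presses on something with over 40 N, if the wrist force passes 120 N, or if a joint passes its speed limit or range.

## Working session

There is one attempt and no reset: what is moved stays moved. The work goes in short steps, Python scripts to look and compute and a tool call to move; the robot and the scene stay as the last step left them, time stands still between calls to the robot, and variables do not carry over. Pictures are saved under pics/ and viewed, at most 10 in all, crops included, and the job is handed in when it is done.

Besides the shell and the picture viewer there is one more tool, called after "Request:" by a JSON object that holds its "api" and its "payload", one argument or row to a line. servo_tool: Moves the arm, as the interface text tells. Shift numbers are shares of 0.04 m and turn numbers shares of 0.12 rad, none past 1 either way. Its arguments: {"type":"object","properties":{"motion":{"type":"array"},"newtons":{"type":"number"}},"required":["motion"]}

```bash
mkdir -p pics; ls; cat > h.py <<'E'
import numpy as np, cv2
from station import bot
def K(n):
    c=bot.get_calibration(n); f=200/np.tan(np.radians(c["fovy"])/2); return f,c["cx"],c["cy"],np.array(c["view"])
def cloud(n,d,k):
    f,cx,cy,V=k; v,u=np.mgrid[0:400,0:640]
    P=np.stack([(u-cx)/f*d,(v-cy)/f*d,d],-1); return (P-V[:3,3])@V[:3,:3]
def proj(p,k):
    f,cx,cy,V=k; q=V[:3,:3]@np.array(p)+V[:3,3]; return q[:2]/q[2]*f+[cx,cy]
def shot(n,tag):
    k=K(n); im,d=bot.read_camera(n); cv2.imwrite(f"pics/{tag}.png",im[...,::-1]); np.savez(f"pics/{tag}.npz",im=im,d=d,P=cloud(n,d,k)); return im,d,cloud(n,d,k),k
E
python3 - <<'E'
from h import *
print(bot.get_obs())
a=shot("scene","s0");b=shot("side","d0")
for n in("scene","side","wrist"): f,cx,cy,V=K(n); print(n,f,cx,cy,(-V[:3,:3].T@V[:3,3]).round(3),V[2,:3].round(2))
cv2.imwrite("pics/both.png",cv2.resize(np.vstack([a[0],b[0]])[...,::-1],None,fx=.75,fy=.75,interpolation=cv2.INTER_AREA))
E
```

```text
pics
{'t': 0.0, 'q': array([ 1.06188605,  0.47779765,  0.02235745,  1.55650439, -0.01149038,
        1.10931426, -0.08311526]), 'joint_vel': array([ 0.00092638,  0.0012633 ,  0.00023426, -0.00093287, -0.00080438,
       -0.00078721,  0.00014099]), 'joint_torque': array([-4.90156999e-04, -5.96455801e+01,  1.60725642e+00, -2.81198180e+01,
        1.23822250e-02,  9.29090835e-03,  5.05998980e-05]), 'eef_pos': array([ 0.26307443, -0.62091461,  0.2152054 ]), 'tool_rot': array([-9.09602050e-04,  9.79986132e-01,  1.99063515e-01, -2.65642904e-04]), 'contact_force': array([0.111116  , 0.37782433, 0.63036745]), 'torque': array([-0.01382612, -0.04091982, -0.02829784]), 'grasp_force': 0.0, 'gripper_width': 0.9939929262952789}
scene 417.64797134130583 327.9632201695263 197.69311926155981 [-0.473 -0.921  0.687] [ 0.74  0.52 -0.42]
side 476.0989222205674 322.70312326397186 200.61641087490068 [0.317 1.087 0.736] [ 0.13 -0.9  -0.41]
wrist 359.40593850487676 320.95333997975325 202.90452505209882 [ 0.331 -0.592  0.374] [-0.27 -0.11 -0.96]
```

View pics/both.png

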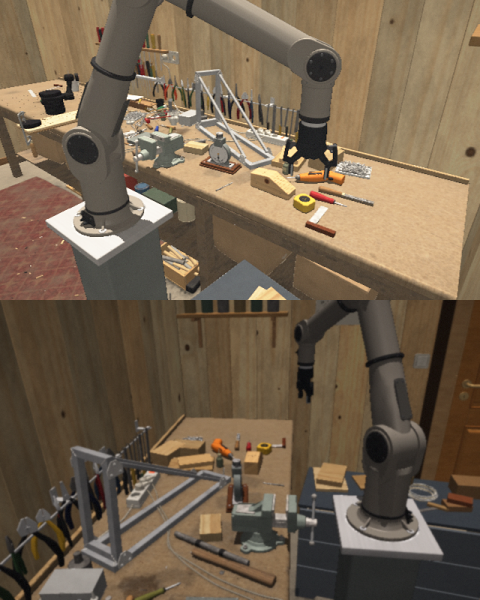

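The top half (scene) shows the gauge in its rest at about (290,200) and the stud at about (362,245), in full-frame pixels. The vise is left of the gauge and a metal frame stands behind it. I'll measure both.

```bash
python3 - <<'E'
from h import *
z=np.load("pics/s0.npz");P=z["P"];im=z["im"]
c=im[150:290,230:510,::-1]; cv2.imwrite("pics/c0.png",cv2.resize(c,None,fx=2.8,fy=2.8,interpolation=cv2.INTER_CUBIC))
for n,k in(("scene","s0"),("side","d0")):
    z=np.load(f"pics/{k}.npz");P=z["P"].reshape(-1,3)
    # height map in area
    m=(P[:,0]>.3)&(P[:,0]<.95)&(P[:,1]>-.75)&(P[:,1]<.2)&(P[:,2]>.02)
    Q=P[m]; H=np.zeros((26,38))
    i=((Q[:,0]-.3)/.025).astype(int).clip(0,25);j=((Q[:,1]+.75)/.025).astype(int).clip(0,37)
    np.maximum.at(H,(i,j),Q[:,2]); print(n)
    for r in range(26): print("%.3f"%(.3+.025*r)," ".join("%3d"%min(999,h*1000) if h else "  ." for h in H[r]))
E
```

```text
scene
0.300   .   .   .   . 598 607   .   .   .   .   .   .   .   .   .   .   .   .   .   .   .   .   .   .   .   .   .   .   .   .   .   .   .   . 155 154 153 153
0.325   .   .  21  20  21  20   .   .   .   .   .   .   .   .   .   .   .   .   .   .   .   .   .   .   .   .   .   .   .   .   .   .   .   . 139 151 151 151
0.350   .   .  21  22  20  20  20   .   .   .   .   .   .   .   .   .   .   .   .   .   .   .   .   .   .   .   .   .   .   .   .   .   .   . 153 153 153 154
0.375   .   .   .   .   .   .   .   .   .   .   .   .   .   .   .   .   .   .   .   .   .   .   .   .   .   .   .   .   .   .   .   .   .   . 154 154 155 154
0.400   .   .   .   .   .   .   .  38  38  38   .   .   .   .   .   .   .   .   .   .   .   .   .   .   .   .   .   .   .   .   .   .   .   . 123 124   .   .
0.425   .   .   .   .   .   .  32  40  40  39   .  36  35   .   .   .   .   .   .   .   .   .   .   .   .   .   .   .   .   .   .   .   .  30 120 127 123   .
0.450   .   .   .   .   .   .  34  41  39  39   .  40  52  67  76  75  71  68  64   .   .   .   .   .   .   .  20   .  24  22   .   .   .  28 121 
[... 6426 characters left out ...]
   .   .   .   .   .  34  26  33  25   .  26 225 243 255 255   .   .
0.850   .   .   .   .  31  37  36   .   .  62  64  63  62  64  63  61  64  31  30   .   .  33  39  41  59  63  64  61  45  44  45  40   .  25 258 272  28  24
0.875   .   .   .   .   .  27   .   .  60  63  64  63  64  63  62  63  63   .   .   .   .  40  47  45  59  64  66  64  64  45  45  42   .   .   .  25  25  24
0.900   .   .   .   .   .   .   .   .  56  61  63  64  61  62  64  62  63   .   .   .   .  43  45  44   .  64  62  62  62  44  44  29   .   .   .   . 121 144
0.925   .   .   .   .   .   .   .   .   .   .  58  63  64  62  62 184  61 116  52   . 153   .  43   .  82 189  97 185 183 213 138 138   .   . 217 167 190 179
```

View pics/c0.png

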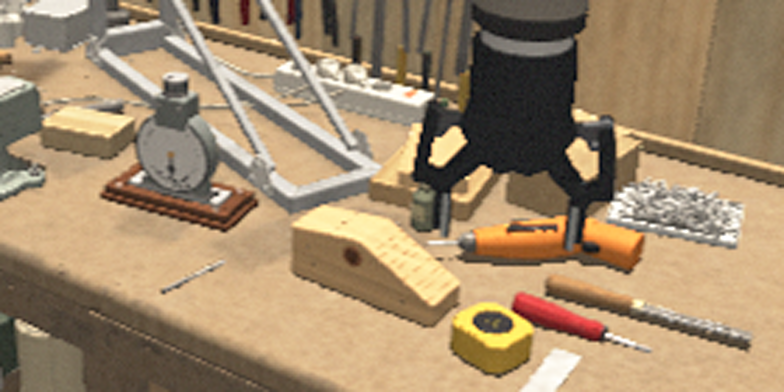

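The crop shows the gauge with its dial facing the robot, and the stud with its steep slope towards -y. Next I'll fit poses from the two clouds.

```bash
cat > fit.py <<'E'
from h import *
def edges(tags):
    for k in tags:
        P=np.load(f"pics/{k}.npz")["P"].reshape(-1,3)
        b=lambda x0,x1,y0,y1,z0,z1:P[(P[:,0]>x0)&(P[:,0]<x1)&(P[:,1]>y0)&(P[:,1]<y1)&(P[:,2]>z0)&(P[:,2]<z1)]
        S=b(.43,.57,-.15,-.03,.163,.18); print(k,"sleevetop",len(S),S.mean(0).round(4) if len(S) else 0,np.ptp(S,axis=0).round(3) if len(S) else 0)
        bench=b(.4,.6,-.3,-.2,-.02,.02); print("bench z",np.median(bench[:,2]).round(4))
        R=b(.40,.6,-.2,.02,.012,.03); print("rest",cv2.minAreaRect(R[:,:2].astype(np.float32)))
        T=b(.42,.53,-.5,-.26,.035,.09); print("stud",cv2.minAreaRect(T[:,:2].astype(np.float32)))
        T=b(.46,.485,-.5,-.26,.03,.09)
        if len(T)>50:
            f=T[T[:,1]>-.36];g=T[(T[:,1]<-.43)&(T[:,2]>.035)]
            a=np.polyfit(f[:,1],f[:,2],1); print("flat",a); 
            if len(g)>20:
                c=np.polyfit(g[:,1],g[:,2],1); y=(c[1]-a[1])/(a[0]-c[0]); print("steep",c,"apex y",y,"z",np.polyval(a,y))
        C=b(.42,.56,-.18,0,.04,.11)
        if len(C)>50: print("case rect",cv2.minAreaRect(C[:,:2].astype(np.float32)))
E
python3 - <<'E'
from fit import *
edges(["s0","d0"])
E
```

```text
s0 sleevetop 40 [ 0.5105 -0.0873  0.1689] [0.031 0.027 0.009]
bench z 0.0026
rest ((0.5314914584159851, -0.09907851368188858), (0.11474817991256714, 0.21475519239902496), 8.386443138122559)
stud ((0.48313018679618835, -0.378825843334198), (0.17599545419216156, 0.06819374859333038), 87.53672790527344)
flat [-0.20289047 -0.00103089]
steep [0.47894516 0.25464592] apex y -0.37498306063682113 z 0.07504959664950064
case rect ((0.5021949410438538, -0.08775116503238678), (0.03215816989541054, 0.1060422956943512), 21.0158634185791)
d0 sleevetop 60 [ 0.5127 -0.08    0.1677] [0.029 0.037 0.007]
bench z 0.0011
rest ((0.5378361940383911, -0.09611715376377106), (0.11431147903203964, 0.21398335695266724), 7.254426002502441)
stud ((0.48054444789886475, -0.39250046014785767), (0.21733051538467407, 0.062198374420404434), 87.04240417480469)
flat [-0.3829573  -0.06238722]
case rect ((0.5097934603691101, -0.05725782364606857), (0.03464744985103607, 0.05869298055768013), 5.496613025665283)
```

Request:
{"api": "servo_tool", "payload": {
  "motion": [
    [[1,0.2,0.5,0.15,1],[1,0.2,0.5,0.15,1],[1,0.2,0.5,0.15,1],[1,0.2,0.5,0.15,1],[1,0.2,0.5,0.15,1],[1,0.2,0.5,0.15,1],[1,0.2,0.5,0.15,1],[1,0.2,0.5,0.15,1],[1,0.2,0.5,0.15,1],[1,0.2,0.5,0.15,1],[1,0.2,0.5,0.15,1],[1,0.2,0.5,0.15,1],[1,0.2,0.5,0.15,1],[1,0.2,0.5,0.15,1],[1,0.2,0.5,0.15,1],[1,0.2,0.5,0.15,1],[1,0.2,0.5,0.15,1],[1,0.2,0.5,0.15,1],[1,0.2,0.5,0.15,1],[1,0.2,0.5,0.15,1]]
  ]
}}

```text
t: 2.1
eef_pos: [0.4233, -0.2206, 0.3361]
tool_rot: [-0.0, 0.167, 0.986, 0.0]
contact_force: [0.6, -0.5, -1.0]
gripper_width: 1.0
grasp_force: 0.0
```

Request:
{"api": "servo_tool", "payload": {
  "motion": [
    [[1,0.3,0.4,0,1],[1,0.3,0.4,0,1],[1,0.3,0.4,0,1],[1,0.3,0.4,0,1],[1,0,0,0,0],[1,0,0,0,0],[1,0,0,0,0]]
  ]
}}

```text
t: 2.8
eef_pos: [0.4707, -0.1586, 0.3359]
tool_rot: [-0.0, -0.068, 0.998, -0.0]
contact_force: [0.2, 0.8, -1.0]
gripper_width: 0.999
grasp_force: 0.0
```

```bash
python3 - <<'E'
from fit import *
o=bot.get_obs();print(o["t"],o["eef_pos"],o["tool_rot"],o["q"].round(2))
a=shot("wrist","w1");print((-a[3][3][:3,:3].T@a[3][3][:3,3]).round(3)); s=shot("scene","s1")
cv2.imwrite("pics/v1.png",np.hstack([cv2.resize(a[0],None,fx=.9,fy=.9)[...,::-1]]))
edges(["w1","s1"])
E
```

```text
2.8 [ 0.47068267 -0.15860688  0.33592244] [-4.31956547e-04 -6.79470804e-02  9.97688827e-01 -1.10378362e-04] [ 0.79  0.13 -0.65  1.77  0.08  1.26  1.83]
[ 0.396 -0.168  0.495]
w1 sleevetop 758 [ 0.5132 -0.0852  0.1685] [0.03  0.031 0.009]
bench z 0.0006
rest ((0.5375481247901917, -0.09930796921253204), (0.11549762636423111, 0.2130511850118637), 7.704898834228516)
stud ((0.4837750494480133, -0.37552422285079956), (0.1666760891675949, 0.06088025122880936), 87.97699737548828)
flat [-0.23664986 -0.01279647]
steep [0.50445368 0.26513254] apex y -0.3750204865824174 z 0.0759520805279206
case rect ((0.5105099678039551, -0.08542537689208984), (0.030597832053899765, 0.10398392379283905), 7.720493316650391)
s1 sleevetop 42 [ 0.5098 -0.0875  0.1688] [0.028 0.031 0.01 ]
bench z 0.0026
rest ((0.5317180156707764, -0.10111192613840103), (0.11688075959682465, 0.22180527448654175), 14.16114616394043)
stud ((0.4831356704235077, -0.3771009147167206), (0.17567314207553864, 0.06570535153150558), 88.6308822631836)
flat [-0.15656532  0.01475616]
steep [0.48340378 0.25670275] apex y -0.3780597947871117 z 0.07394721730770731
case rect ((0.5018050670623779, -0.08808335661888123), (0.03285875543951988, 0.10692859441041946), 22.15341567993164)
```

View pics/v1.png

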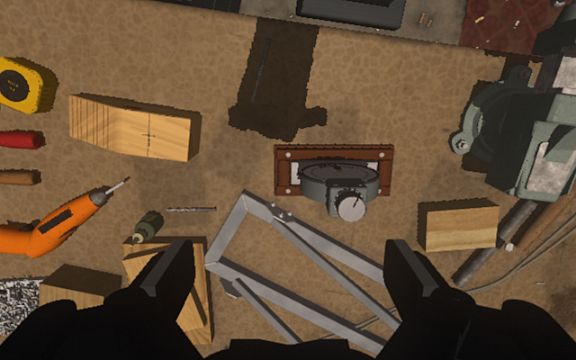

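The wrist view shows the sleeve at about (350,207), with the gauge square to the image, which gives a yaw of about 7.7°. The stud is at about (135,127). The sleeve top measures (0.513, -0.085, 0.1685), which matches the expected 0.168.

Request:
{"api": "servo_tool", "payload": {
  "motion": [
    [[1,0.53,0.92,0,0.5],[1,0.53,0.92,0,0.5],[0.6,0,0,-0.9,0],[0.6,0,0,-0.9,0],[0.6,0,0,-0.9,0],[0.6,0,0,-0.6,0],[0.6,0,0,-0.4,0],[0.6,0,0,-0.23,0],[0.6,0,0,0,0],[0.6,0,0,0,0]]
  ],
  "newtons": 20
}}

```text
t: 3.9
eef_pos: [0.5142, -0.0842, 0.1797]
tool_rot: [0.0, -0.129, 0.992, -0.0]
contact_force: [-0.1, -0.1, 0.2]
gripper_width: 0.598
grasp_force: 0.0
```

```bash
python3 - <<'E'
from h import *
o=bot.get_obs();print(o["eef_pos"],o["contact_force"])
a=shot("wrist","w2"); b=shot("scene","s2")
P=a[2].reshape(-1,3);S=P[(abs(P[:,0]-.513)<.03)&(abs(P[:,1]+.085)<.03)&(P[:,2]>.163)&(P[:,2]<.172)];print(len(S),S.mean(0),np.ptp(S,axis=0))
c=cv2.resize(b[0][140:230,240:350],None,fx=4,fy=4,interpolation=cv2.INTER_CUBIC)
w=cv2.resize(a[0][100:400,140:500],None,fx=1,fy=1.2)
cv2.imwrite("pics/v2.png",np.hstack([c,w])[...,::-1])
E
```

```text
[ 0.51423657 -0.08416646  0.1797151 ] [-0.05418297 -0.06497877  0.22881336]
2647 [ 0.51340625 -0.08459012  0.16859495] [0.03045164 0.03079264 0.00814085]
```

View pics/v2.png

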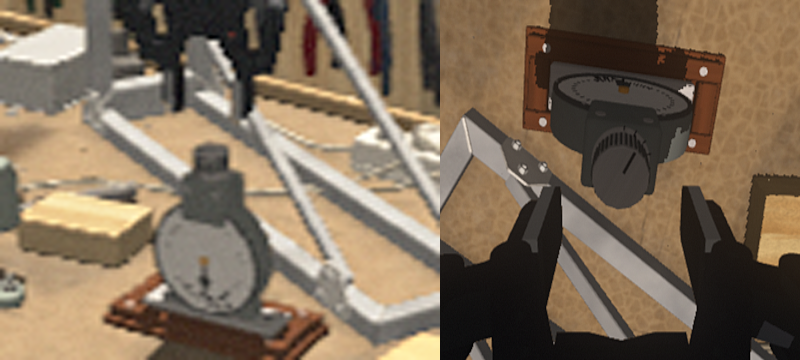

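The left (scene) crop shows the fingertips at about crop (180-243,112), seemingly well above the sleeve top at (210,150). The right (wrist) crop shows the sleeve centred between the fingers. I'll check the tip height by depth.

```bash
python3 - <<'E'
from h import *
k=K("scene");p=bot.get_obs()["eef_pos"]
for q in (p,p-[0,0,.022],[.513,-.085,.168]):print("scene",(proj(q,k)-[240,140])*4)
for t in("s2","w2"):
    P=np.load(f"pics/{t}.npz")["P"].reshape(-1,3);m=(abs(P[:,0]-.514)<.025)&(abs(P[:,1]+.084)<.06)&(abs(P[:,1]+.084)>.018)&(P[:,2]>.172)
    Q=P[m];print(t,len(Q))
    for s in(1,-1):
        r=Q[(Q[:,1]+.084)*s>0]
        if len(r): print(s,np.percentile(r[:,2],[0,1,3,10,50]).round(4), r[r[:,2]<np.percentile(r[:,2],5)].mean(0).round(3))
E
```

```text
scene [207.72630733 136.87692951]
scene [208.49720535 161.48981265]
scene [207.82380353 151.29397706]
s2 1463
1 [0.2007 0.2039 0.208  0.2188 0.2617] [ 0.503 -0.056  0.206]
-1 [0.2012 0.2126 0.2255 0.2602 0.403 ] [ 0.516 -0.116  0.222]
w2 27505
1 [0.1987 0.2041 0.2088 0.2209 0.253 ] [ 0.501 -0.058  0.207]
-1 [0.1977 0.2053 0.2114 0.2275 0.2556] [ 0.516 -0.113  0.21 ]
```

```bash
python3 - <<'E'
from h import *
from scipy.spatial.transform import Rotation as Ro
def tips(t,p,yaw,lo):
    P=np.load(f"pics/{t}.npz")["P"].reshape(-1,3);d=P-p
    y=np.array([np.cos(yaw),np.sin(yaw),0]);x=np.array([-y[1],y[0],0])
    a,b=d@y,d@x; m=(abs(b)<.03)&(abs(a)<.07)&(P[:,2]>lo)
    for s in(1,-1):
        r=np.c_[a,b,d[:,2]][m&(a*s>.008)]
        if len(r): r=r[np.argsort(r[:,2])]; print(t,s,len(r),r[:40:8].round(3).tolist())
tips("s0",[.263,-.621,.2152],np.radians(-67),.15)
tips("w1",[.4707,-.1586,.3359],np.radians(97.8),.25)
tips("s1",[.4707,-.1586,.3359],np.radians(97.8),.25)
tips("w2",[.5142,-.0842,.1797],np.radians(104.8),.172)
print(bot.get_obs()["eef_pos"])
E
```

```text
s0 1 1468 [[0.045, -0.008, 0.031], [0.052, -0.006, 0.038], [0.054, -0.006, 0.041], [0.042, -0.01, 0.044], [0.041, 0.008, 0.045]]
s0 -1 1617 [[-0.047, -0.009, 0.032], [-0.049, -0.01, 0.037], [-0.051, -0.008, 0.04], [-0.054, -0.005, 0.043], [-0.054, -0.007, 0.047]]
w1 1 16552 [[0.043, -0.004, 0.028], [0.043, 0.004, 0.029], [0.043, 0.009, 0.029], [0.043, -0.006, 0.03], [0.043, -0.002, 0.03]]
w1 -1 16668 [[-0.043, -0.004, 0.028], [-0.043, -0.001, 0.029], [-0.043, -0.005, 0.03], [-0.042, -0.003, 0.03], [-0.042, -0.005, 0.03]]
s1 1 569 [[0.042, 0.0, 0.032], [0.044, 0.003, 0.035], [0.045, 0.006, 0.039], [0.049, 0.011, 0.043], [0.044, 0.013, 0.047]]
s1 -1 1667 [[-0.048, 0.002, 0.032], [-0.049, 0.01, 0.037], [-0.052, 0.003, 0.041], [-0.051, 0.006, 0.045], [-0.051, 0.006, 0.048]]
w2 1 17907 [[0.026, -0.001, 0.019], [0.026, 0.009, 0.02], [0.026, 0.007, 0.021], [0.026, -0.0, 0.021], [0.026, 0.002, 0.021]]
w2 -1 17823 [[-0.025, 0.001, 0.018], [-0.025, -0.0, 0.02], [-0.025, 0.006, 0.02], [-0.025, 0.005, 0.021], [-0.025, 0.004, 0.021]]
[ 0.51454783 -0.08407084  0.18012741]
```

Both cameras agree that the fingertips sit about 37 mm higher relative to the reported TCP than stated. That puts the tips at TCP+0.019 with the gripper at 0.6 open, and about TCP+0.016 when closed on 30 mm. I'll go by what the cameras show and descend while watching the force.

Request:
{"api": "servo_tool", "payload": {
  "motion": [
    [[0.6,-0.03,0,-0.4,0],[0.6,0,0,-0.4,0],[0.6,0,0,-0.2,0],[0.6,0,0,-0.1,0],[0.6,0,0,0,0]]
  ]
}}

```text
t: 4.5
eef_pos: [0.5127, -0.0839, 0.1351]
tool_rot: [0.0, -0.129, 0.992, 0.0]
contact_force: [-0.3, -0.6, 0.5]
gripper_width: 0.603
grasp_force: 0.0
```

Request:
{"api": "servo_tool", "payload": {
  "motion": [
    [[0.2,0,0,0,0],[0.2,0,0,0,0],[0.2,0,0,0,0],[0.2,0,0,0,0],[0.2,0,0,0,0],[0.2,0,0,0,0]]
  ],
  "newtons": 25
}}

```text
t: 5.1
eef_pos: [0.5133, -0.0845, 0.1356]
tool_rot: [0.001, -0.129, 0.992, -0.0]
contact_force: [0.8, -3.4, 5.7]
gripper_width: 0.339
grasp_force: 26.9
```

```bash
python3 - <<'E'
from h import *
o=bot.get_obs();print(o["t"],o["eef_pos"],o["contact_force"],o["gripper_width"],o["grasp_force"])
a=shot("wrist","w3"); b=shot("scene","s3")
c=cv2.resize(b[0][140:230,240:350],None,fx=4,fy=4,interpolation=cv2.INTER_CUBIC)
w=cv2.resize(a[0][100:400,140:500],None,fx=1,fy=1.2)
cv2.imwrite("pics/v3.png",np.hstack([c,w])[...,::-1])
E
```

```text
5.1 [ 0.51328057 -0.08449506  0.13560927] [ 0.76955417 -3.39074512  5.74649758] 0.339221378478352 26.88295215368271
```

View pics/v3.png

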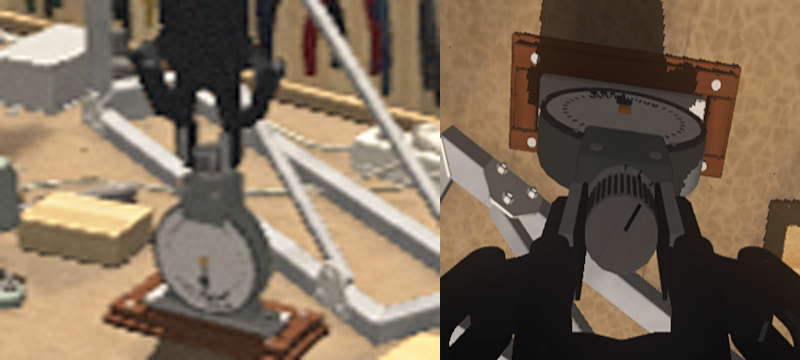

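The gripper holds the sleeve at a width of 29 mm, with the fingers astride it at about crop (213,150). I'll ease up slightly and then turn clockwise by 1.68 rad.

Request:
{"api": "servo_tool", "payload": {
  "motion": [
    [[0.2,0,0,0.04,0],[0.2,0,0,0,-0.7],[0.2,0,0,0,-0.7],[0.2,0,0,0,-0.7],[0.2,0,0,0,-0.7],[0.2,0,0,0,-0.7],[0.2,0,0,0,-0.7],[0.2,0,0,0,-0.7],[0.2,0,0,0,-0.7],[0.2,0,0,0,-0.7],[0.2,0,0,0,-0.7],[0.2,0,0,0,-0.7],[0.2,0,0,0,-0.7],[0.2,0,0,0,-0.7],[0.2,0,0,0,-0.7],[0.2,0,0,0,-0.7],[0.2,0,0,0,-0.7],[0.2,0,0,0,-0.7],[0.2,0,0,0,-0.7],[0.2,0,0,0,-0.7]]
  ]
}}

```text
t: 7.2
eef_pos: [0.5123, -0.0822, 0.1359]
tool_rot: [-0.001, 0.621, 0.784, 0.001]
contact_force: [0.8, 1.4, -3.0]
gripper_width: 0.335
grasp_force: 26.4
```

Request:
{"api": "servo_tool", "payload": {
  "motion": [
    [[0.2,0,0,0,-0.8],[0.2,0,0,0,0],[0.2,0,0,0,0],[0.2,0,0,0,0]]
  ]
}}

```text
t: 7.6
eef_pos: [0.5125, -0.0833, 0.1363]
tool_rot: [-0.0, 0.656, 0.755, 0.0]
contact_force: [1.3, 1.7, -4.2]
gripper_width: 0.335
grasp_force: 26.2
```

```bash
python3 - <<'E'
from h import *
o=bot.get_obs();print(o["t"],o["eef_pos"],o["tool_rot"],o["contact_force"],o["torque"],o["gripper_width"])
E
```

```text
7.6 [ 0.51251487 -0.08327102  0.1363401 ] [-3.10448405e-04  6.55763517e-01  7.54966264e-01  2.32053326e-04] [ 1.31483367  1.69362741 -4.23373457] [ 0.46666906 -0.65256366  0.03295516] 0.33507752253910594
```

Request:
{"api": "servo_tool", "payload": {
  "motion": [
    [[0.65,0,0,0,0],[0.65,0,0,0,0],[0.65,0,0,0,0],[0.65,0,0,0,0]]
  ]
}}

```text
t: 8.0
eef_pos: [0.5124, -0.0842, 0.1367]
tool_rot: [0.0, 0.657, 0.754, -0.0]
contact_force: [-0.1, -0.1, 0.8]
gripper_width: 0.646
grasp_force: 0.0
```

```bash
python3 - <<'E'
from h import *
o=bot.get_obs();print(o["t"],o["eef_pos"],o["tool_rot"],o["contact_force"],o["gripper_width"])
b=shot("scene","s4"); a=shot("wrist","w4")
c=cv2.resize(b[0][150:220,255:325],None,fx=7,fy=7,interpolation=cv2.INTER_CUBIC)
w=cv2.resize(a[0],(300,188)); w=np.vstack([w,np.zeros((302,300,3),np.uint8)])
cv2.imwrite("pics/v4.png",np.hstack([c,w])[...,::-1])
E
```

```text
8.0 [ 0.51244969 -0.08419444  0.13670038] [ 2.05544713e-05  6.56741870e-01  7.54115443e-01 -1.20931989e-04] [-0.10151358 -0.0574332   0.79029441] 0.6457454376933781
```

View pics/v4.png

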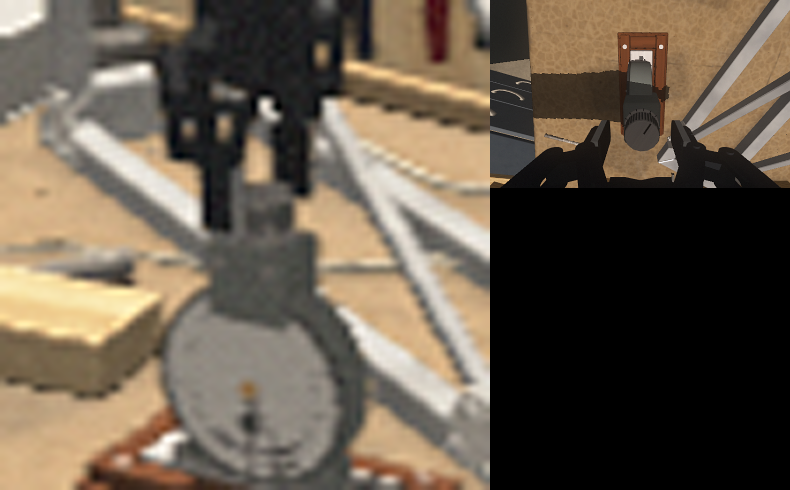

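The left crop is too coarse to show the setting mark. The wrist view shows the index line on the sleeve at about (645,128), so I'll compare that line before and after the turn.

```bash
python3 - <<'E'
from h import *
out=[]
for t,k in(("w2",None),("w3",None),("w4",None)):
    z=np.load(f"pics/{t}.npz");P=z["P"];m=(np.hypot(P[...,0]-.513,P[...,1]+.0846)<.0125)&(abs(P[...,2]-.1685)<.006)
    g=z["im"].mean(-1);v=g[m];th=np.percentile(v,3)
    q=P[m&(g<=max(th,np.median(v)*.55))][:,:2];n=len(q);q0=q.mean(0);u=np.linalg.svd(q-q0)[2][0]
    s=q0-[.513,-.0846]; u=u*np.sign(u@s); print(t,m.sum(),n,"line yaw",np.degrees(np.arctan2(u[1],u[0])).round(1),"offset dir",np.degrees(np.arctan2(s[1],s[0])).round(1),np.linalg.norm(s).round(4),np.ptp(q,axis=0))
    r,c=np.argwhere(m).mean(0).astype(int);out.append(cv2.resize(z["im"][r-32:r+32,c-32:c+32],None,fx=4,fy=4))
cv2.imwrite("pics/v5.png",np.hstack(out)[...,::-1])
E
```

```text
w2 1740 53 line yaw 164.1 offset dir 153.9 0.007 [0.01051676 0.00386519]
w3 2803 86 line yaw 164.4 offset dir 151.8 0.0071 [0.01154129 0.00386752]
w4 2741 83 line yaw 67.1 offset dir 69.8 0.0081 [0.00447041 0.00879608]
```

View pics/v5.png

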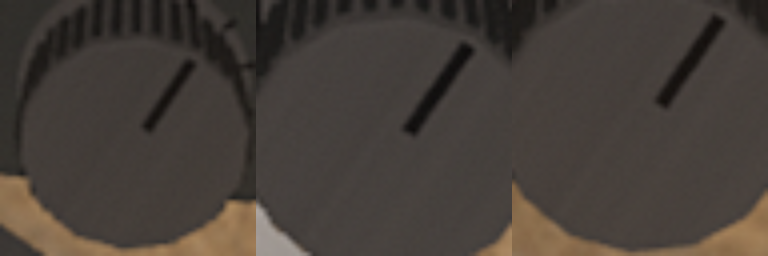

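The index line turned by 97.3°, which is four clicks. But the starting setting is unknown, so I'll rectify the dial from the earlier wrist views.

```bash
cat > rect.py <<'E'
from h import *
def rect(im,k,o,yaw,tilt=0,dx=-.013,S=5.5,h=.046):
    # local (y,z) about dial centre -> image right = local -y, up = +z ; o = dial centre world
    ex=np.array([np.cos(yaw),np.sin(yaw),0]);ey=np.array([-np.sin(yaw),np.cos(yaw),0])
    n=int(2*h*1000*S); src=[];dst=[]
    for a,b in((-1,-1),(1,-1),(1,1),(-1,1)):
        src.append(proj(np.array(o)+dx*ex-a*h*ey+np.array([0,0,-b*h]),k)); dst.append([(a+1)/2*n,(b+1)/2*n])
    return cv2.warpPerspective(im,cv2.getPerspectiveTransform(np.float32(src),np.float32(dst)),(n,n),flags=cv2.INTER_CUBIC)
E
python3 - <<'E'
from rect import *
out=[]
# camera pose at w2/w3 relative to tool: recompute from current wrist view and tool pose
from scipy.spatial.transform import Rotation as Ro
o=bot.get_obs();f,cx,cy,V=K("wrist");T=np.eye(4);T[:3,:3]=Ro.from_quat(np.roll(o["tool_rot"],-1)).as_matrix();T[:3,3]=o["eef_pos"]
VT=V@T
for t,p,q in(("w2",[.5144,-.0841,.1799],[0,-.129,.992,0]),("w3",[.5133,-.0845,.1356],[.001,-.129,.992,0])):
    T=np.eye(4);T[:3,:3]=Ro.from_quat(np.roll(q,-1)).as_matrix();T[:3,3]=p
    out.append(rect(np.load(f"pics/{t}.npz")["im"],(f,cx,cy,VT@np.linalg.inv(T)),[.513,-.0846,.072],np.radians(7.7),S=4.2))
cv2.imwrite("pics/v6.png",np.hstack(out)[...,::-1]);print(out[0].shape)
E
```

```text
(386, 386, 3)
```

View pics/v6.png

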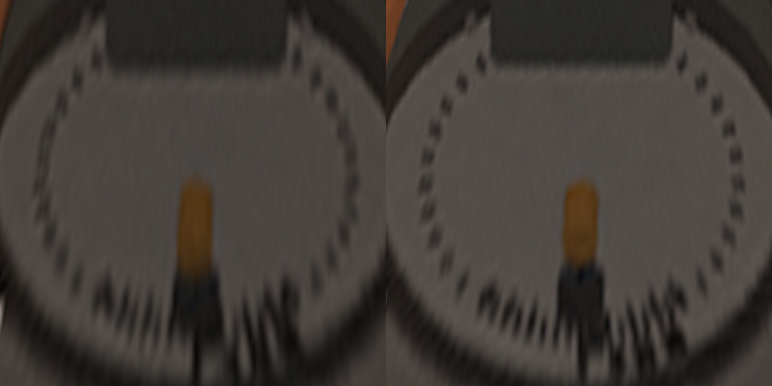

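The pointer sits at 0, but the mark is unclear in these oblique views. I'll back off and look at the dial from in front.

Request:
{"api": "servo_tool", "payload": {
  "motion": [
    [[0.65,0,0,0.8,0],[0.65,0,0,0.8,0],[0.65,-0.2,0,0,1],[0.65,-0.2,0,0,1],[0.65,-0.2,0,0,1],[0.65,-0.2,0,0,1],[0.65,-0.2,0,0,1],[0.65,-0.2,0,0,1],[0.65,-0.2,0,0,1],[0.65,-0.2,0,0,1],[0.65,-0.2,0,0,1],[0.65,-0.2,0,0,1],[0.65,-0.3,0,-0.4,1],[0.65,0,0,-0.4,1],[0.65,0,0,-0.4,1],[0.65,0,0,0,0],[0.65,0,0,0,0]]
  ]
}}

```text
t: 9.8
eef_pos: [0.4206, -0.0839, 0.1528]
tool_rot: [-0.0, -0.062, 0.998, 0.0]
contact_force: [-0.1, 0.9, 0.4]
gripper_width: 0.647
grasp_force: 0.0
```

```bash
python3 - <<'E'
from rect import *
from scipy.spatial.transform import Rotation as Ro
o=bot.get_obs();print(o["t"],o["eef_pos"],o["tool_rot"])
a=shot("wrist","w6");k=a[3];out=[]
dial=[.513,-.0846,.072]
T=np.eye(4);T[:3,:3]=Ro.from_quat(np.roll(o["tool_rot"],-1)).as_matrix();T[:3,3]=o["eef_pos"];VT=k[3]@T
T=np.eye(4);T[:3,:3]=Ro.from_quat(np.roll([.0,-.129,.992,0],-1)).as_matrix();T[:3,3]=[.5133,-.0845,.1356]
out.append(rect(a[0],k,dial,np.radians(7.7),S=4.2))
out.append(rect(np.load("pics/w3.npz")["im"],(*k[:3],VT@np.linalg.inv(T)),[.513,-.0846,.064],np.radians(7.7),S=4.2))
x=np.hstack(out).astype(float); x=np.clip((x-20)*1.8,0,255).astype(np.uint8)
cv2.imwrite("pics/v7.png",x[...,::-1])
# also: is P on dial plane consistent
P=a[2];print(proj(dial,k))
E
```

```text
9.8 [ 0.42060224 -0.08390059  0.15284491] [-1.54885220e-04 -6.19849188e-02  9.98077063e-01  1.46958032e-04]
[304.51045808 319.00966662]
```

View pics/v7.png

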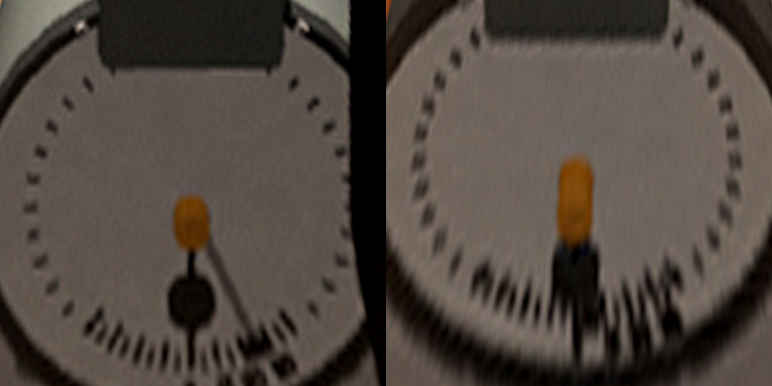

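The dial (left) shows the pointer hanging at 0. The mark's arm runs from (191,222) to (257,345), between labels 20 (252,380) and 30 (287,365), so it reads 25. The sleeve therefore started at 5, which fits the index line too (180° - 5×24°). I need to turn it back one click, so I'll regrip at a yaw of -16° and turn +0.42 rad.

Request:
{"api": "servo_tool", "payload": {
  "motion": [
    [[0.6,0,0,0.55,-1],[0.6,0,0,0.55,-1],[0.6,0.23,0,0,-1],[0.6,0.23,0,0,-1],[0.6,0.23,0,0,-1],[0.6,0.23,0,0,-1],[0.6,0.23,0,0,-1],[0.6,0.23,0,0,-1],[0.6,0.23,0,0,-1],[0.6,0.23,0,0,-1],[0.6,0.23,0,0,-1],[0.6,0.23,0,0,-1],[0.6,0,0,0,-1],[0.6,0,0,0,-1],[0.6,0,0,0,-1],[0.6,0,0,0,-1],[0.6,0,0,0,-0.5],[0.6,0,0,0,0],[0.6,0,0,0,0]]
  ]
}}

```text
t: 11.75
eef_pos: [0.513, -0.0838, 0.1973]
tool_rot: [0.0, 0.799, 0.601, 0.0]
contact_force: [-0.2, -0.1, -0.4]
gripper_width: 0.597
grasp_force: 0.0
```

Request:
{"api": "servo_tool", "payload": {
  "motion": [
    [[0.6,0,0,-0.6,0],[0.6,0,0,-0.6,0],[0.6,0,0,-0.3,0],[0.6,0,0,0,0]]
  ]
}}

```text
t: 12.15
eef_pos: [0.5114, -0.0838, 0.1353]
tool_rot: [-0.001, 0.799, 0.601, -0.001]
contact_force: [-0.5, 0.2, 0.5]
gripper_width: 0.604
grasp_force: 0.0
```

Request:
{"api": "servo_tool", "payload": {
  "motion": [
    [[0.2,0.03,0,0.03,0],[0.2,0,0,0,0],[0.2,0,0,0,0],[0.2,0,0,0,0],[0.2,0,0,0,0],[0.2,0,0,0,0.7],[0.2,0,0,0,0.7],[0.2,0,0,0,0.7],[0.2,0,0,0,0.7],[0.2,0,0,0,0.7],[0.2,0,0,0,0],[0.2,0,0,0,0],[0.65,0,0,0,0],[0.65,0,0,0,0],[0.65,0,0,0,0],[0.65,0,0,0,0]]
  ],
  "newtons": 25
}}

```text
t: 13.75
eef_pos: [0.5137, -0.0839, 0.1377]
tool_rot: [-0.0, 0.657, 0.754, -0.0]
contact_force: [0.1, 0.2, -0.4]
gripper_width: 0.652
grasp_force: 0.0
```

```bash
cat > line.py <<'E'
from h import *
def line(z):
    P=z["P"];m=(np.hypot(P[...,0]-.513,P[...,1]+.0846)<.0125)&(abs(P[...,2]-.1685)<.006)
    g=z["im"].mean(-1);v=g[m];q=P[m&(g<=np.median(v)*.6)][:,:2];u=np.linalg.svd(q-q.mean(0))[2][0]
    return len(q),np.degrees(np.arctan2(*u[::-1])),P[m].mean(0)
E
python3 - <<'E'
from line import *
o=bot.get_obs();print(o["t"],o["eef_pos"],o["tool_rot"],o["gripper_width"])
a=shot("wrist","w7");print(line(np.load("pics/w7.npz")))
P=a[2].reshape(-1,3)
m=(P[:,0]>.42)&(P[:,0]<.58)&(P[:,1]>-.2)&(P[:,1]<.02)&(P[:,2]>.04)&(P[:,2]<.11);print("case",cv2.minAreaRect(P[m][:,:2].astype(np.float32)))
E
```

```text
13.75 [ 0.51369895 -0.08392416  0.13771394] [-6.48780391e-05  6.56685115e-01  7.54164872e-01 -2.93044169e-05] 0.6523837811359663
(61, np.float64(-88.62716161229274), array([ 0.51295479, -0.08437438,  0.16896264]))
case ((0.5330145359039307, -0.10439299046993256), (0.031010184437036514, 0.1643739491701126), 24.540969848632812)
```

The line moved back 24.3°, so the setting is 20. Next comes the neck grip. Meanwhile I'll fit the stud model (8° and 27° slopes, R = 20 mm) to the wrist cloud.

Request:
{"api": "servo_tool", "payload": {
  "motion": [
    [[0.65,-0.01,0,-0.4,0],[0.65,0,0,-0.4,0],[0.65,0,0,-0.28,0],[0.65,0,0,0,0],[0.3,0,0,0,0],[0.3,0,0,0,0],[0.3,0,0,0,0],[0.3,0,0,0,0],[0.3,0,0,0,0]]
  ],
  "newtons": 25
}}

```text
t: 14.7
eef_pos: [0.5137, -0.0839, 0.0951]
tool_rot: [0.0, 0.657, 0.754, 0.0]
contact_force: [-0.5, 0.4, 2.1]
gripper_width: 0.416
grasp_force: 27.3
```

```bash
cat > stud.py <<'E'
from h import *
from scipy.optimize import least_squares
t8,t27=np.radians(8),np.radians(27)
def prof(y):
    R=.02;c=-R
    z=np.where(y>R*np.sin(t8),R*np.cos(t8)-(y-R*np.sin(t8))*np.tan(t8),np.where(y<-R*np.sin(t27),R*np.cos(t27)+(y+R*np.sin(t27))*np.tan(t27),np.sqrt(np.maximum(R*R-y*y,1e-9))))
    return z-R
def fit(tag):
    P=np.load(f"pics/{tag}.npz")["P"].reshape(-1,3)
    P=P[(P[:,0]>.41)&(P[:,0]<.56)&(P[:,1]>-.5)&(P[:,1]<-.25)&(P[:,2]>.03)&(P[:,2]<.09)]
    yaw=np.radians(-2);c=P[:,:2].mean(0)
    for _ in range(6):
        d=P[:,:2]-c;lx=d@[np.cos(yaw),np.sin(yaw)];ly=d@[-np.sin(yaw),np.cos(yaw)]
        m=(abs(lx)<.022)&(ly>-.06)&(ly<.07)
        r=least_squares(lambda p:prof(ly[m]-p[0])+p[1]-P[m,2],[0,.072],loss="soft_l1",f_scale=.001)
        top=P[:,2]-(prof(ly-r.x[0])+r.x[1]);s=(abs(top)<.004)
        e=[]
        bins=np.arange(-.05,.07,.008)
        for b in bins:
            w=s&(abs(ly-r.x[0]-b)<.004)
            if w.sum()>15: e.append((b,np.percentile(lx[w],1),np.percentile(lx[w],99)))
        e=np.array(e);a=np.polyfit(e[:,0],e[:,1],1);h=np.polyfit(e[:,0],e[:,2],1)
        yaw-=(a[0]+h[0])/2;mid=(a[1]+h[1])/2
        c=c+mid*np.array([np.cos(yaw),np.sin(yaw)])+r.x[0]*np.array([-np.sin(yaw),np.cos(yaw)])
    print(tag,"crest",c.round(4),r.x[1].round(4),"yaw",np.degrees(yaw).round(2),"width",(h[1]-a[1]).round(4),"slopes",a[0].round(3),h[0].round(3),"ends",np.percentile(ly[s],[.5,99.5]).round(3),"rms",np.sqrt(np.mean(r.fun**2)).round(4))
E
python3 - <<'E'
from stud import *
for t in("w1","s1","d0"): fit(t)
o=bot.get_obs();print(o["t"],o["eef_pos"],o["tool_rot"],o["gripper_width"],o["grasp_force"],o["contact_force"])
E
```

```text
w1 crest [ 0.4835 -0.3779] 0.0726 yaw -2.05 width 0.0588 slopes -0.0 0.0 ends [-0.087  0.085] rms 0.0008
s1 crest [ 0.483  -0.3762] 0.0742 yaw -1.73 width 0.0575 slopes 0.017 -0.017 ends [-0.094  0.085] rms 0.0015
d0 crest [ 0.4823 -0.3763] 0.0723 yaw -1.83 width 0.0547 slopes -0.015 0.015 ends [-0.036  0.088] rms 0.002
14.7 [ 0.51369692 -0.08392437  0.09510995] [3.55763180e-04 6.56696178e-01 7.54155121e-01 2.38016475e-04] 0.4160123471158057 27.252188622951508 [-0.54956777  0.39755817  2.05047915]
```

The fits agree: crest at (0.483, -0.377, 0.072) and yaw -1.9°. The neck is gripped at 35.4 mm. Now I'll lift and carry it over.

Request:
{"api": "servo_tool", "payload": {
  "motion": [
    [[0.3,0,0,0.15,0],[0.3,0,0,0.4,0],[0.3,0,0,0.6,0],[0.3,0,0,0.6,0],[0.3,0,0,0.5,0],[0.3,0,0,0.2,0],[0.3,0,0,0,0]]
  ]
}}

```text
t: 15.4
eef_pos: [0.5136, -0.084, 0.1933]
tool_rot: [0.001, 0.657, 0.754, 0.0]
contact_force: [-0.1, -0.1, -5.5]
gripper_width: 0.418
grasp_force: 27.4
```

Request:
{"api": "servo_tool", "payload": {
  "motion": [
    [[0.3,-0.051,-0.247,0,-0.096],[0.3,-0.051,-0.494,0,-0.096],[0.3,-0.051,-0.494,0,-0.096],[0.3,-0.051,-0.494,0,-0.096],[0.3,-0.051,-0.494,0,-0.096],[0.3,-0.051,-0.494,0,-0.096],[0.3,-0.051,-0.494,0,-0.096],[0.3,-0.051,-0.494,0,-0.096],[0.3,-0.051,-0.494,0,-0.096],[0.3,-0.051,-0.494,0,-0.096],[0.3,-0.051,-0.494,0,-0.096],[0.3,-0.051,-0.494,0,-0.096],[0.3,-0.051,-0.494,0,-0.096],[0.3,-0.051,-0.494,0,-0.096],[0.3,-0.051,-0.247,0,-0.096],[0.3,0,-0.247,0,0],[0.3,0,0,0,0],[0.3,0,0,0,0],[0.3,0,0,0,0],[0.3,0,0,0,0]]
  ]
}}

```text
t: 17.4
eef_pos: [0.4831, -0.3694, 0.1927]
tool_rot: [-0.0, 0.719, 0.695, 0.0]
contact_force: [-0.0, 0.1, -4.4]
gripper_width: 0.416
grasp_force: 27.3
```

```bash
python3 - <<'E'
from h import *
o=bot.get_obs();print(o["t"],o["eef_pos"],o["tool_rot"],o["gripper_width"],o["grasp_force"],o["contact_force"],o["torque"])
s=shot("scene","s8");d=shot("side","d8");w=shot("wrist","w8")
p=o["eef_pos"]
for t,a in(("s",s),("d",d),("w",w)):
    P=a[2].reshape(-1,3);m=(abs(P[:,0]-p[0])<.05)&(abs(P[:,1]-p[1])<.09)&(P[:,2]>.095)&(P[:,2]<p[2]-.01)
    Q=P[m];print(t,len(Q),np.percentile(Q,[1,99],axis=0).round(3).tolist())
    m=(Q[:,2]<.122)
    if m.sum()>30: print(" base",cv2.minAreaRect(Q[m][:,:2].astype(np.float32)))
k=s[3];c=proj(p-[0,0,.03],k).astype(int);e=proj(p-[0,0,.03],d[3]).astype(int)
f=lambda im,c:cv2.resize(im[c[1]-50:c[1]+50,c[0]-50:c[0]+50],(400,400),interpolation=cv2.INTER_CUBIC)
cv2.imwrite("pics/v8.png",np.hstack([f(s[0],c),f(d[0],e)])[...,::-1]);print(c,e)
E
```

```text
17.4 [ 0.48314829 -0.36943282  0.19265614] [-8.97478718e-05  7.18778330e-01  6.95239288e-01  1.89365319e-04] 0.41598809269138726 27.338559329509735 [-0.0408577   0.14763343 -4.44190972] [ 0.00252079 -0.05478279  0.01665973]
s 836 [[0.462, -0.433, 0.109], [0.493, -0.306, 0.182]]
 base ((0.48031216859817505, -0.3689810037612915), (0.13118313252925873, 0.037669628858566284), 88.68267059326172)
d 316 [[0.461, -0.42, 0.108], [0.499, -0.301, 0.181]]
 base ((0.4795629680156708, -0.3662688136100769), (0.13605743646621704, 0.035857800394296646), 86.60832214355469)
w 2141 [[0.467, -0.332, 0.118], [0.501, -0.305, 0.182]]
 base ((0.4837062656879425, -0.3232570290565491), (0.03752412274479866, 0.03587900474667549), 87.86114501953125)
[360 204] [336 178]
```

View pics/v8.png

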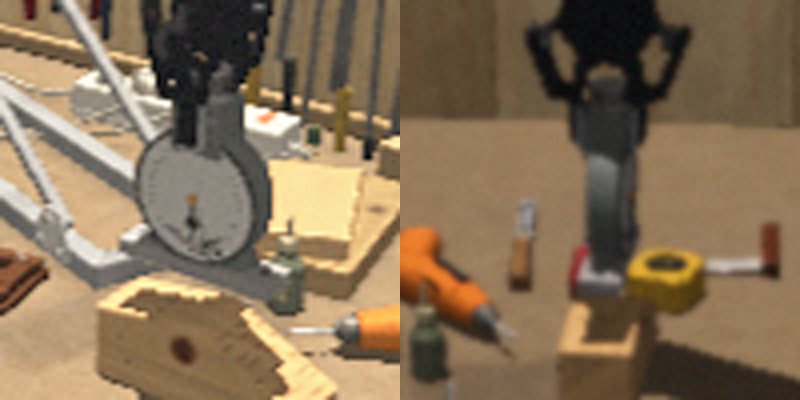

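The gauge hangs upright above the stud: scene crop (205,190) on the left, aligned along the stud in the side view. I'll lower it to just above the crest and then seek contact.

Request:
{"api": "servo_tool", "payload": {
  "motion": [
    [[0.3,0,-0.135,-0.2,0],[0.3,0,-0.135,-0.3,0],[0.3,0,0,-0.2,0],[0.3,0,0,-0.05,0],[0.3,0,0,0,0]]
  ]
}}

```text
t: 18.05
eef_pos: [0.4824, -0.3808, 0.1616]
tool_rot: [-0.001, 0.719, 0.695, -0.0]
contact_force: [0.3, 0.6, -4.3]
gripper_width: 0.42
grasp_force: 27.3
```

Request:
{"api": "servo_tool", "payload": {
  "motion": [
    [[0.3,0,0,-0.03,0],[0.3,0,0,-0.03,0],[0.3,0,0,0,0]]
  ]
}}

```text
t: 18.35
eef_pos: [0.4829, -0.3812, 0.1604]
tool_rot: [0.0, 0.719, 0.695, 0.0]
contact_force: [0.2, 0.1, -5.0]
gripper_width: 0.418
grasp_force: 27.3
```

Request:
{"api": "servo_tool", "payload": {
  "motion": [
    [[0.3,0,0,-0.03,0],[0.3,0,0,-0.03,0],[0.3,0,0,0,0]]
  ]
}}

```text
t: 18.65
eef_pos: [0.4831, -0.3815, 0.1591]
tool_rot: [0.001, 0.719, 0.695, 0.0]
contact_force: [-1.8, 1.1, 5.2]
gripper_width: 0.421
grasp_force: 28.5
```

Contact is at z = 0.159, as predicted, with about 10 N of bearing. Now I'll rock it in steps along the rolling arc.

Request:
{"api": "servo_tool", "payload": {
  "motion": [
    [[0.3,0,-0.09,-0.006,0],[0.3,0,-0.09,-0.006,0],[0.3,0,-0.09,-0.006,0],[0.3,0,0,0,0]]
  ]
}}

```text
t: 19.05
eef_pos: [0.4831, -0.3926, 0.1582]
tool_rot: [0.001, 0.719, 0.695, 0.0]
contact_force: [-2.5, 1.4, 5.9]
gripper_width: 0.417
grasp_force: 28.9
```

Request:
{"api": "servo_tool", "payload": {
  "motion": [
    [[0.3,0,-0.09,-0.012,0],[0.3,0,-0.09,-0.013,0],[0.3,0,-0.085,-0.015,0],[0.3,0,0,0,0]]
  ]
}}

```text
t: 19.45
eef_pos: [0.4828, -0.4034, 0.1564]
tool_rot: [0.001, 0.72, 0.694, -0.0]
contact_force: [-2.1, 0.7, 4.6]
gripper_width: 0.419
grasp_force: 29.3
```

```bash
cat > tilt.py <<'E'
from h import *
def meas(tag):
    o=bot.get_obs();p=o["eef_pos"];print(o["t"],p,o["contact_force"],o["grasp_force"])
    b=shot("scene","s"+tag)
    # tilt: dial-face/base points: fit circle of case top in (y,z) is poor; use base front lower edge by colour/cloud
    return o,b
E
python3 - <<'E'
from tilt import *
o,b=meas("9"); P=b[2];p=o["eef_pos"]
# gauge front points: dial plane near x = .483-.013
m=(abs(P[...,0]-.470)<.012)&(abs(P[...,1]+.385)<.1)&(P[...,2]>.08)&(P[...,2]<.2)
Q=P[m];print(len(Q));
B=P[(P[...,0]>.445)&(P[...,0]<.475)&(P[...,2]>.075)&(abs(P[...,1]+.38)<.085)&(P[...,2]<.115)]
# top-of-base / near side: upper envelope of base near its ends (outside the case)
for lo,hi in((-.46,-.44),(-.44,-.42),(-.335,-.32),(-.33,-.31)):
    q=B[(B[:,1]>lo)&(B[:,1]<hi)];print(lo,len(q),np.percentile(q[:,2],[5,50,95]).round(4) if len(q) else 0)
c=cv2.resize(b[0][175:245,315:405],None,fx=8.5,fy=8.5,interpolation=cv2.INTER_CUBIC);cv2.imwrite("pics/v9.png",c[...,::-1])
E
```

```text
19.45 [ 0.4828413  -0.40338683  0.15641624] [-2.05555324  0.73822091  4.55363475] 29.320600032806396
1036
-0.46 6 [0.0756 0.0768 0.0785]
-0.44 54 [0.0759 0.0897 0.1128]
-0.335 23 [0.0851 0.0923 0.0983]
-0.33 17 [0.0869 0.092  0.0985]
```

```bash
cat > tilt.py <<'E'
from h import *
from stud import prof
from scipy.optimize import least_squares
def box(p,c,h):
    q=abs(p-c)-h;return np.linalg.norm(np.maximum(q,0),axis=1)+np.minimum(q.max(1),0)
def cyl(p,ax,c,r,h):
    o=[i for i in range(3) if i!=ax];d=p-c
    q=np.stack([np.linalg.norm(d[:,o],axis=1)-r,abs(d[:,ax])-h],1);return np.linalg.norm(np.maximum(q,0),axis=1)+np.minimum(q.max(1),0)
def sdf(p):
    return np.min([box(p,np.array([0,0,.007]),np.array([.018,.065,.007])),cyl(p,0,np.array([0,0,.064]),.053,.013),box(p,np.array([0,0,.122]),np.array([.018,.022,.016])),cyl(p,2,np.array([0,0,.1495]),.015,.0105)],axis=0)
yaw=np.radians(-1.9);crest=np.array([.483,-.3773,.072])
Rz=np.array([[np.cos(yaw),-np.sin(yaw),0],[np.sin(yaw),np.cos(yaw),0],[0,0,1]])
def pose(Ps,p,th0):
    out=[]
    piv=p+[0,0,.0355]
    P=np.vstack([x.reshape(-1,3) for x in Ps])
    s=(P-crest)@Rz; P=P[~((abs(s[:,0])<.04)&(s[:,2]<prof(s[:,1])+.004))]
    L=(P-piv)@Rz
    def loc(v,L):  # v: th, dx,dy,dz ; local gauge coords
        q=L-v[1:4];c,s=np.cos(v[0]),np.sin(v[0])
        # tilt +th about x: world = R local ; local = R^T world
        return np.stack([q[:,0],c*q[:,1]+s*q[:,2],-s*q[:,1]+c*q[:,2]+.1226],1)
    v=np.array([th0,0,0,0.])
    for w in(.012,.008,.006):
        l=loc(v,L);m=(abs(sdf(l))<w)&(l[:,2]<.102)
        v=least_squares(lambda u:np.r_[sdf(loc(u,L[m])),(u[1:]*.3)],v,loss="soft_l1",f_scale=.0015).x
    foot=piv+Rz@(v[1:]+.1226*np.array([0,np.sin(v[0]),-np.cos(v[0])]))
    rel=(foot-crest)@Rz
    print("n",m.sum(),"tilt",np.degrees(v[0]).round(2),"d",(v[1:]*1000).round(1),"foot-crest mm",(rel*1000).round(1))
    return v[0],rel
E
python3 - <<'E'
from tilt import *
ld=lambda t:np.load(f"pics/{t}.npz")["P"]
p8=np.array([.48315,-.36943,.19266])
for t in("s8","d8","w8"): pose([ld(t)],p8,.02)
o=bot.get_obs();p=o["eef_pos"]
shot("wrist","w9");shot("side","d9")
for t in("s9","d9","w9"): pose([ld(t)],p,.15)
pose([ld(t) for t in("s9","d9","w9")],p,.15)
pose([ld(t) for t in("s9","d9","w9")],p,.3)
E
```

```text
n 1109 tilt -0.06 d [-1.9  1.7  2. ] foot-crest mm [-2.   9.5 35.5]
n 409 tilt 0.57 d [-4.5 -1.7  0.3] foot-crest mm [-4.6  7.4 33.9]
n 5078 tilt 0.18 d [-2.7 -0.7  0.5] foot-crest mm [-2.8  7.6 34. ]
n 1096 tilt 9.81 d [-2.2  2.5  2.9] foot-crest mm [-1.4 -2.6  2. ]
n 387 tilt 10.2 d [-4.9  0.4  1. ] foot-crest mm [-4.2 -3.9  0.3]
n 7395 tilt 10.13 d [-3.   0.6  0.9] foot-crest mm [-2.2 -3.9  0.1]
n 8872 tilt 10.07 d [-2.8  0.6  1. ] foot-crest mm [-2.  -3.9  0.1]
n 8872 tilt 10.07 d [-2.8  0.6  1. ] foot-crest mm [-2.  -3.9  0.1]
```

The measured tilt is 10.1° and the foot is 4 mm from the crest, as planned. Continuing to 15° and then 20°.

Request:
{"api": "servo_tool", "payload": {
  "motion": [
    [[0.3,0,-0.088,-0.017,0],[0.3,0,-0.086,-0.02,0],[0.3,0,-0.086,-0.021,0],[0.3,0,0,0,0]]
  ]
}}

```text
t: 20.0
eef_pos: [0.4826, -0.4139, 0.1539]
tool_rot: [0.0, 0.72, 0.694, -0.0]
contact_force: [-2.4, 0.5, 5.0]
gripper_width: 0.42
grasp_force: 29.6
```

Request:
{"api": "servo_tool", "payload": {
  "motion": [
    [[0.3,0,-0.086,-0.024,0],[0.3,0,-0.086,-0.025,0],[0.3,0,-0.084,-0.026,0],[0.3,0,0,0,0],[0.3,0,0,0,0],[0.3,0,0,0,0]]
  ]
}}

```text
t: 20.6
eef_pos: [0.4825, -0.424, 0.1507]
tool_rot: [0.0, 0.719, 0.695, -0.0]
contact_force: [-2.8, -0.6, 4.6]
gripper_width: 0.422
grasp_force: 29.8
```

```bash
cat > now.py <<'E'
from tilt import *
import sys
n=sys.argv[1];o=bot.get_obs();p=o["eef_pos"];print(o["t"],p,o["contact_force"],o["torque"],o["grasp_force"])
Ps={t:shot(c,t+n)[2] for t,c in(("s","scene"),("d","side"),("w","wrist"))}
for t in Ps: pose([Ps[t]],p,.33)
pose(list(Ps.values()),p,.33)
E
python3 now.py 10
```

```text
20.6 [ 0.48245141 -0.42401752  0.15070548] [-2.79045764 -0.56009771  4.58439998] [0.07869646 0.98637678 0.13643117] 29.839675426483154
n 1080 tilt 19.4 d [-2.1  3.1  3.2] foot-crest mm [-1.1 -2.9  1.7]
n 355 tilt 20.1 d [-4.9  0.7  1.9] foot-crest mm [-3.9 -3.8  1. ]
n 10253 tilt 19.79 d [-3.   1.2  1.4] foot-crest mm [-2.  -4.   0.3]
n 11692 tilt 19.74 d [-2.8  1.2  1.5] foot-crest mm [-1.8 -4.1  0.3]
```

Request:
{"api": "servo_tool", "payload": {
  "motion": [
    [[0.3,0,-0.015,0.002,0],[0.3,0,0,0,0],[0.3,0,0,0,0],[0.3,0,0,0,0],[0.3,0,0,0,0],[0.3,0,0,0,0],[0.3,0,0,0,0],[0.3,0,0,0,0],[0.3,0,0,0,0],[0.3,0,0,0,0]]
  ]
}}

```text
t: 21.75
eef_pos: [0.4825, -0.4242, 0.1507]
tool_rot: [0.0, 0.719, 0.695, -0.0]
contact_force: [-3.1, -0.3, 5.6]
gripper_width: 0.411
grasp_force: 30.0
```

```bash
python3 now.py 11; python3 - <<'E'
from stud import *
for t in("s1","d0","s11","d11"):
    try: fit(t)
    except Exception as e: print(t,e)
E
```

```text
21.75 [ 0.48251501 -0.42419272  0.15065628] [-3.10732949 -0.30238574  5.62115327] [0.30063801 1.09516214 0.06768225] 30.001165866851807
n 1094 tilt 19.47 d [-2.2  3.2  3.5] foot-crest mm [-1.1 -2.8  2. ]
n 360 tilt 21.38 d [-5.  -0.2  1.2] foot-crest mm [-4.  -2.4  1.2]
n 10248 tilt 19.89 d [-3.1  1.2  1.4] foot-crest mm [-2.  -4.   0.3]
n 11702 tilt 19.85 d [-2.9  1.2  1.5] foot-crest mm [-1.8 -4.   0.3]
s1 crest [ 0.483  -0.3762] 0.0742 yaw -1.73 width 0.0575 slopes 0.017 -0.017 ends [-0.094  0.085] rms 0.0015
d0 crest [ 0.4823 -0.3763] 0.0723 yaw -1.83 width 0.0547 slopes -0.015 0.015 ends [-0.036  0.088] rms 0.002
s11 too many indices for array: array is 1-dimensional, but 2 were indexed
d11 too many indices for array: array is 1-dimensional, but 2 were indexed
```

Request:
{"api": "servo_tool", "payload": {
  "motion": [
    [[0.3,0,-0.015,0.004,0],[0.3,0,0,0,0],[0.3,0,0,0,0],[0.3,0,0,0,0],[0.3,0,0,0,0],[0.3,0,0,0,0],[0.3,0,0,0,0],[0.3,0,0,0,0],[0.3,0,0,0,0],[0.3,0,0,0,0]]
  ]
}}

```text
t: 22.9
eef_pos: [0.4826, -0.4244, 0.1506]
tool_rot: [-0.0, 0.719, 0.695, -0.0]
contact_force: [-3.2, 1.0, 5.5]
gripper_width: 0.418
grasp_force: 30.0
```

```bash
python3 now.py 12; python3 - <<'E'
from h import *
k=K("scene");a,b=[cv2.cvtColor(np.load(f"pics/{t}.npz")["im"],cv2.COLOR_RGB2GRAY) for t in("s1","s12")]
yaw=np.radians(-1.9)
w=lambda x,y,z:proj(np.array([.483,-.3773,0])+[np.cos(yaw)*x-np.sin(yaw)*y,np.sin(yaw)*x+np.cos(yaw)*y,z],k)
q=np.array([w(-.03,y,z) for y in(-.09,.08) for z in(.0,.05)]);u0,v0=q.min(0).astype(int)-3;u1,v1=q.max(0).astype(int)+3
t=a[v0:v1,u0:u1];print((u0,u1,v0,v1),cv2.phaseCorrelate(np.float32(t),np.float32(b[v0:v1,u0:u1]),cv2.createHanningWindow(t.shape[::-1],cv2.CV_32F)))
f=[]
for T in(t,b[v0:v1,u0:u1]): print(T.mean())
# dial: dark-line angles about orange cap, base image at 20 deg tilt
from rect import rect
im=np.load("pics/s12.npz")["im"];o=bot.get_obs()["eef_pos"]+[0,0,.0355];th=np.radians(20)
d=o+np.array([0,.0586*np.sin(th),-.0586*np.cos(th)])
for n in(im,):
    r=rect(n,k,d,yaw,S=4);g=cv2.cvtColor(r,cv2.COLOR_RGB2HSV);m=(g[...,1]>110)&(g[...,0]>8)&(g[...,0]<25);c=np.argwhere(m).mean(0) if m.any() else None;print("cap",c,m.sum(),r.shape)
    G=cv2.cvtColor(r,cv2.COLOR_RGB2GRAY).astype(np.float32)
    if c is not None:
        for a in range(-60,61,5):
            s=np.radians(a);rr=np.arange(8,30,.5)*4
            x=c[1]+rr*np.sin(s);y=c[0]+rr*np.cos(s);ok=(x>0)&(x<r.shape[1]-1)&(y>0)&(y<r.shape[0]-1)
            print(a,int(G[y[ok].astype(int),x[ok].astype(int)].mean()),end="; ")
E
```

```text
22.9 [ 0.4826163  -0.42441018  0.15055592] [-3.2132801   1.04732805  5.52908874] [0.50177539 1.04107859 0.09259207] 29.95947629213333
n 1095 tilt 19.87 d [-2.2  2.7  3.1] foot-crest mm [-1.  -2.7  1.8]
n 361 tilt 20.83 d [-5.  -0.5  1.2] foot-crest mm [-3.8 -4.   0.7]
n 10277 tilt 19.96 d [-3.1  1.2  1.4] foot-crest mm [-1.9 -4.1  0.2]
n 11738 tilt 19.93 d [-2.9  1.2  1.5] foot-crest mm [-1.7 -4.1  0.3]
(np.int64(331), np.int64(385), np.int64(231), np.int64(270)) ((-0.7451129971522867, 0.30559005055347654), 0.41662957933213973)
160.21889838556504
117.94064577397911
cap [182.4173913  169.73043478] 575 (368, 368, 3)
-60 135; -55 138; -50 139; -45 138; -40 139; -35 139; -30 141; -25 140; -20 132; -15 119; -10 102; -5 82; 0 70; 5 73; 10 88; 15 105; 20 118; 25 129; 30 135; 35 139; 40 140; 45 140; 50 139; 55 139; 60 138;
```

The tilt is 19.9-20.0°. The dial shows only one dark line, so the pointer and mark coincide. The gauge bears on the crest with about 10 N, so I'll hand in.

```bash
python3 -c "
from station import bot
print(bot.hand_in())"
```

```text
the job is handed in; nothing more can be done
None
```

I handed the job in with the gauge set to 20 and held on the stud's crest at a measured tilt of about 20°, pointer on the mark and bearing with about 10 N; the result hasn't come back, and I couldn't confirm the stud hadn't shifted slightly (one shadowed image check suggested up to 2 mm).

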